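# Fit the backing plate and wooden liner onto the vise's two pins

## Task

Fit the vise's jaw facing: slide the vise wide open, then stand first the long aluminium backing plate and after it the long wooden liner upright on its bed between the jaws, in line with the pins but clear of them, aluminium next to the pins and liner behind it, and let go of each. Then, without touching the plates, push the sliding jaw so that it threads both over the two pins and presses them flush against the fixed jaw, and leave it closed against them. Leave the short spare liner, the flower pot and the hammer alone.

Things in the scene. Friction and masses are not known exactly. Their poses are not given: they have to be found in the camera images.
- vise: Dark steel quick-slide bench vise, fixed (position, yaw vary). Origin: centre of underside, on the bench. x runs along the jaws, y along the slide, towards the fixed jaw. Flat bed, 150 mm in x, 270 in y, top at z = 30 mm. Fixed jaw: 160 mm in x, working face at y = +70, back at +125, top at z = 85 mm. Fully home, origins at x = 0, z = 30: backing plate y = +63, liner y = +45 mm.
- jaw (a joint): Gap between the jaws' faces in m, 0 to 0.14; starts at 0.034 to 0.058; 0.036 when closed on both seated plates. The sliding jaw (160 mm in x, 55 thick, top at z = 85 mm) moves to the vise's -y as it grows. No screw: pushed by hand against 2.5 N friction and 12 N per m/s; it stays where left.
- jaw_lug (a point): Centre of the top of the upright square steel lug on the sliding jaw, by which the jaw is pushed either way: 18 x 18 mm, standing 54 mm above the jaw's top (lug top 139 mm above the bench), centred in x and 36 mm behind the jaw's face. Axes as the vise's.
- pins_mid (a point): Point on the fixed jaw's face midway between the roots of two horizontal steel pins, 58 mm above the bench (28 mm above the bed). The pins, 45 mm either side of it along x, point to the vise's -y: 10 mm in diameter, 28 mm long (tips at vise y = +42 mm), the last 10 mm tapering to 3 mm. Axes as the vise's.
- rack: Dark wooden rack fixed to the bench (position and yaw vary), 180 x 250 mm, floor 15 mm thick; three bays 78 mm apart along its y axis, each between ribs 12 mm high and 29 mm apart. The three plates stand freely upright in the bays, one each, in any order, the length along the rack's x. Origin: centre of its underside.
- backing_plate: Aluminium plate, 140 mm long (x), 14 mm thick (y), 85 mm high (z), about 0.4 kg, standing on its long edge. Origin: centre of its lower edge face. Two 16 mm through holes along y at x = -45 and +45 mm, 28 mm above the lower edge. Same from either side. In the vise it stands 30 mm higher than the jaws, so it can be held by its top edge.
- liner: Light wooden plate, 140 mm long (x), 22 mm thick (y), 85 mm high (z), about 0.2 kg, with the same two holes; origin and axes as for the backing plate.
- spare_liner: Bystander: short light wooden plate for another vise, 100 mm long, 22 mm thick, 85 mm high, holes 50 mm apart; stands in the rack too. Leave it there. Origin: centre of its lower edge face.
- flower_pot: Bystander: terracotta pot, 110 mm across, 100 mm high, on the far side of the bench, between rack and vise. Origin: centre of its underside.
- hammer: Bystander: hammer lying on the bench left of the vise, seen from the robot. Origin near its middle.
There are look-alikes about, which are no part of the job. Leave any turquoise look-alike of the liner alone.

How it is judged:
By the outcome, as a careful person would: the job done as asked, in the order asked, and still so for the second after the job is handed in, with the robot touching nothing.
It also fails if it takes over 72 s, if anything falls off the work surface, if the arm or the gripper's body presses on something with over 40 N, if the wrist force passes 120 N, or if a joint passes its speed limit or range.

## Robot

A 7-joint arm with a two-finger parallel gripper is mounted at the origin on the work surface. World frame = base frame: x ahead of the robot, y to its left, z up, the work surface at z = 0. Lengths are in m, angles in rad, forces in N, time in s.
With the tool pointing down it reaches from about 0.35 to 0.9 m from the base axis. Payload 8.1 kg.
Tool frame: the origin (TCP) lies at the very end of the fingers, on their centre line; the grasp point (between the pads) lies tcp_to_grasp behind it (tcp_to_grasp is the distance from the TCP to the grasp point, in m); z points along the fingers, y is the direction in which the jaws open and shut (so a half turn about z gives the same grasp; the last joint's range is limited). The gripper opens to 85 mm and grips with 20 to 120 N. Pads are 22 mm wide; open, the fingers measure 114 mm over their backs; the gripper's body (76 mm by 85 mm) begins 54 mm behind the grasp point. The pads swing forward as they close: fully open they stand 13 mm farther back than shut.
Start: joints at [-1.3, 0.434, 0.025, 1.573, -0.012, 1.134, -0.075], TCP at [0.228, 0.582, 0.231] pointing down, gripper open.
Joint ranges: [-2.62, 2.62], [-0.44, 2.09], [-1.27, 1.32], [0.08, 2.57], [-1.32, 4.46], [0.12, 2], [-2.74, 2.74]. Speed limits (rad/s): [2.22, 2.22, 3.01, 3.01, 3.14, 3.14, 3.14].

## Interface

Orientations are given as a unit quaternion [x, y, z, w].
In Python, from bench import get_obs, grab_frame, camera_params, job_done, tcp_to_grasp gives the robot as it stands.
- The arm moves only by the tool drive_tool, never from a script. Its argument "plan" is a list of rows, each an object with "translation": the shift along the world's x, y, z in cm, a list of three; "angular": the turn, a rotation vector about the world's x, y, z in rad, a list of three. In form: [{"translation": [x, y, z], "angular": [wx, wy, wz]}, ...]. A call has 1 to 10 rows; each row is the pose to reach, as a shift and turn from the pose measured when the call began; what a row does not reach only later rows make up. A row lasts 1/8 s, in which the tool goes at most 62.5 mm and 10.7 degrees, less where a joint would pass 70% of its speed; a pose out of reach is approached as far as the arm can. A call with a gripper value outside its range is refused whole. "hand" is the finger opening in cm, from 0 to 8.54, set as the call begins (left out, the last holds). The fingers move at their own pace and stop on an object; "squeeze" is the grip in N (left out, the last holds). Time passes only in rows, so rows that repeat a pose let the fingers close. It gives the time, the measured TCP pose, the force and the opening at its end, in the units of the state.
- get_obs(): the state, without advancing time (a new reading comes with each control period).
- grab_frame(name): name is "scene" or "top" or "wrist"; returns the picture (420x560x3 uint8, blue, green, red); there is no depth.
- camera_params(name): a dict with "fovy" (degrees; the focal length in pixels is half the picture's height over the tangent of half this angle, whatever the lens; pixels are square), "cx", "cy" (the principal point, pixels), "world_from_camera" (4x4, takes a point from camera to world coordinates). Camera axes: x right, y up, looking along -z (the intrinsics and any distortion apply to the point x, -y, -z); pixel columns grow to the right and rows downward; lengths in m; the calibration is good to about 2 mm. A picture is of the moment at which its call begins: read the wrist's pose just before it. camera_params takes no time and is no camera call; for the wrist camera it gives the pose at the moment of the call.
- job_done(): hands the job in, once; it reports no verdict.
The state is a dict: "time_s": time; "joint_pos": joint angles; "joint_velocities": joint speeds; "joint_efforts": joint torques, N m; "position": TCP position; "tcp_rot": TCP orientation; "wrist_force": force on the tool from outside, world axes, zero at the start; "ft_torque": the same for the moment, N m; "gripper_width": opening from 0.0 (shut) to 1.0 (fully open).
Only numpy, scipy, OpenCV 4.12 (cv2) and the standard library are available. Lean on these libraries where they do the work, as an engineer would, in place of code of your own. Each camera call takes 0.05 s, during which the arm holds its last target. There are 200 camera calls.

## Working session

There is one attempt and no reset: what is moved stays moved. The work goes in short steps, Python scripts to look and compute and a tool call to move; the robot and the scene stay as the last step left them, time stands still between calls to the robot, and variables do not carry over. Pictures are saved under pics/ and viewed, about 8 in all and at most 12, crops included, and the job is handed in when it is done.

Besides the shell and the picture viewer there is one more tool, called after ">>>" by a JSON object that holds its "method" and its "body". drive_tool: Moves the arm, as the interface text tells. Its arguments: {"type":"object","properties":{"plan":{"type":"array","items":{"type":"object","properties":{"translation":{"type":"array","items":{"type":"number"}},"angular":{"type":"array","items":{"type":"number"}}}}},"hand":{"type":"number"},"squeeze":{"type":"number"}},"required":["plan"]}

```bash
mkdir -p pics; ls; python3 - <<'E'
from bench import *
import cv2
print(get_obs()); print(tcp_to_grasp)
for n in ["scene","top","wrist"]:
    print(n,camera_params(n))
for n in ["scene","top"]:
    cv2.imwrite(f"pics/{n}0.png",cv2.resize(grab_frame(n),(800,600),interpolation=cv2.INTER_CUBIC))
E
```

```text
pics
{'time_s': 0.0, 'joint_pos': array([-1.29957296,  0.43521283,  0.02494171,  1.5740776 , -0.01160345,
        1.13400363, -0.07512118]), 'joint_velocities': array([-0.0001739 ,  0.00121272, -0.00035468, -0.00052928,  0.00046042,
        0.000385  ,  0.00083161]), 'joint_efforts': array([ 1.84194369e-05, -6.70492816e+01,  1.02492169e+00, -3.16195965e+01,
        1.56383106e-02,  1.27628690e-02,  3.15010038e-05]), 'position': array([0.22808831, 0.58135936, 0.23053945]), 'tcp_rot': array([ 1.85856592e-01,  9.82576573e-01, -7.73892302e-04, -8.27408663e-05]), 'wrist_force': array([ 0.67581837, -0.17507028, -0.01677572]), 'ft_torque': array([-0.01143895, -0.01769234,  0.00432122]), 'gripper_width': 0.9984671058433257}
0.0187
scene {'fovy': 44.866230475138906, 'cx': 280.880619370729, 'cy': 207.1594043113034, 'world_from_camera': array([[-0.24064552, -0.82317213,  0.51427363,  1.23251011],
       [ 0.97060925, -0.20557523,  0.12512593,  0.21694821],
       [ 0.00272174,  0.52926974,  0.84844925,  1.25704788],
       [ 0.        ,  0.        ,  0.        ,  1.        ]])}
top {'fovy': 50.44874367495613, 'cx': 283.50231373561616, 'cy': 208.5772924291282, 'world_from_camera': array([[ 0.02437587,  0.99551495, -0.09141006,  0.4211128 ],
       [-0.99963069,  0.02317328, -0.01419452,  0.03200062],
       [-0.01201259,  0.09172231,  0.99571217,  1.2941268 ],
       [ 0.        ,  0.        ,  0.        ,  1.        ]])}
wrist {'fovy': 63.03764316125415, 'cx': 278.9245075362263, 'cy': 204.20386815243234, 'world_from_camera': array([[ 0.36594333, -0.88635991, -0.28363989,  0.15582382],
       [ 0.93063383,  0.34771914,  0.11407049,  0.6101444 ],
       [-0.00248049, -0.30570822,  0.95212202,  0.37344338],
       [ 0.        ,  0.        ,  0.        ,  1.        ]])}
```

View pics/top0.png

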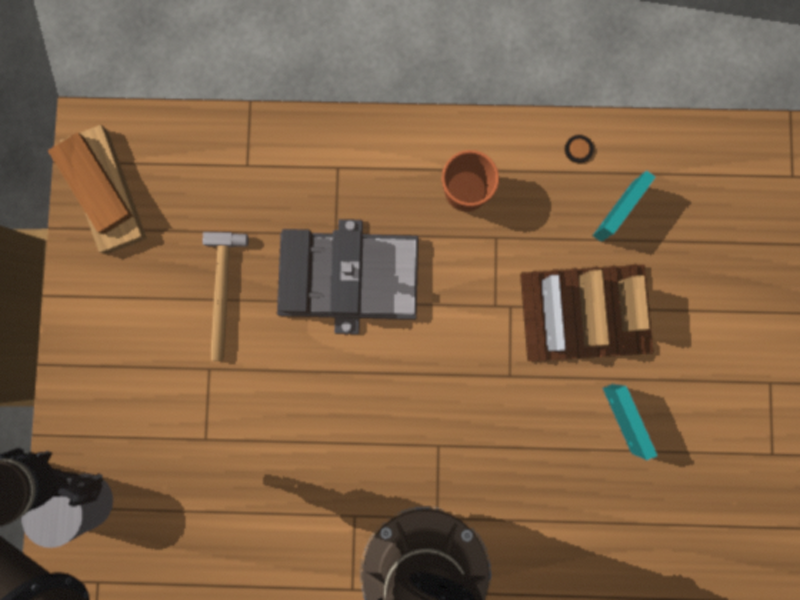

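View pics/scene0.png

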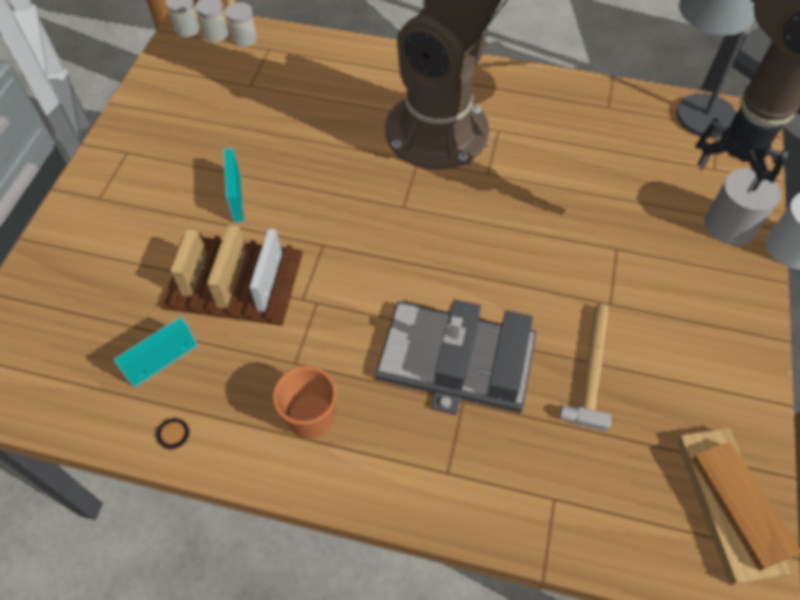

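The top view is close to axis-aligned: vise centre about (350,275) with the fixed jaw on the left (world +y), and lug at (349,270). In the rack, aluminium is at about (554,313), the long liner at (595,308) and the spare at (635,303). There are two turquoise decoys.

```bash
cat > h.py <<'E'
import numpy as np, cv2
from bench import *
def ray(P,px):
    f=210/np.tan(np.radians(P["fovy"]/2)); M=P["world_from_camera"]
    d=M[:3,:3]@np.array([(px[0]-P["cx"])/f,-(px[1]-P["cy"])/f,-1.0]); return M[:3,3],d
def onz(P,px,z):
    o,d=ray(P,px); return o+d*(z-o[2])/d[2]
def proj(P,X):
    f=210/np.tan(np.radians(P["fovy"]/2)); M=P["world_from_camera"]
    c=M[:3,:3].T@(np.asarray(X)-M[:3,3]); return np.array([P["cx"]-f*c[0]/c[2],P["cy"]+f*c[1]/c[2]])
E
python3 - <<'E'
from h import *
P=camera_params("top"); S=camera_params("scene")
def s(P,l,z):
    for p in l: print(p,onz(P,np.array(p)*.7,z).round(4))
print("lug");s(P,[(349,270)],.139);s(S,[(456,325)],.139)
print("fix");s(P,[(283,230),(310,230),(305,316),(278,316)],.085)
print("bed right");s(P,[(417,238),(415,318)],.03)
print("alu");s(P,[(543,277),(555,275),(565,349),(550,351)],.1)
print("lin");s(P,[(581,272),(603,270),(608,344),(590,347)],.1)
E
```

```text
lug
(349, 270) [0.5762 0.1522 0.139 ]
(456, 325) [0.5902 0.1606 0.139 ]
fix
(283, 230) [0.6583 0.2879 0.085 ]
(310, 230) [0.6595 0.2357 0.085 ]
(305, 316) [0.4932 0.2389 0.085 ]
(278, 316) [0.492  0.2905 0.085 ]
bed right
(417, 238) [0.6588 0.0289 0.03  ]
(415, 318) [0.4977 0.0292 0.03  ]
alu
(543, 277) [ 0.5764 -0.2099  0.1   ]
(555, 275) [ 0.5808 -0.2325  0.1   ]
(565, 349) [ 0.4422 -0.2514  0.1   ]
(550, 351) [ 0.4378 -0.2236  0.1   ]
lin
(581, 272) [ 0.5876 -0.2813  0.1   ]
(603, 270) [ 0.5923 -0.3226  0.1   ]
(608, 344) [ 0.4534 -0.3313  0.1   ]
(590, 347) [ 0.447  -0.2979  0.1   ]
```

>>> {"method": "drive_tool", "body": {"plan": [{"translation": [10,-11,5],"angular": [0,0,0.1]},{"translation": [35,-38.6,5],"angular": [0,0,0.34]},{"translation": [35,-38.6,5],"angular": [0,0,0.34]},{"translation": [35,-38.6,5],"angular": [0,0,0.34]},{"translation": [35,-38.6,5],"angular": [0,0,0.34]},{"translation": [35,-38.6,5],"angular": [0,0,0.34]},{"translation": [35,-38.6,5],"angular": [0,0,0.34]},{"translation": [35,-38.6,5],"angular": [0,0,0.34]},{"translation": [35,-38.6,5],"angular": [0,0,0.34]},{"translation": [35,-38.6,5],"angular": [0,0,0.34]}], "hand": 0}}

```text
time_s: 1.35
position: [0.5793, 0.1926, 0.2801]
tcp_rot: [0.019, 1.0, -0.001, 0.0]
wrist_force: [-0.2, 0.7, -0.3]
gripper_width: -0.004
```

```bash
python3 - <<'E'
from h import *
import pickle
P=camera_params("wrist"); im=grab_frame("wrist"); pickle.dump(P,open("w1.pkl","wb"))
print(get_obs()["position"],get_obs()["tcp_rot"],P["world_from_camera"])
cv2.imwrite("pics/w1.png",cv2.resize(im,(800,600),interpolation=cv2.INTER_CUBIC))
E
```

```text
[0.57813324 0.19480204 0.28008877] [ 1.78143912e-02  9.99840881e-01 -8.34623171e-04 -4.04532009e-04] [[ 0.03921416 -0.95156016 -0.30495166  0.50166346]
 [ 0.99922469  0.03627292  0.01530697  0.19599895]
 [-0.00350401 -0.30531548  0.95224481  0.42307421]
 [ 0.          0.          0.          1.        ]]
```

View pics/w1.png

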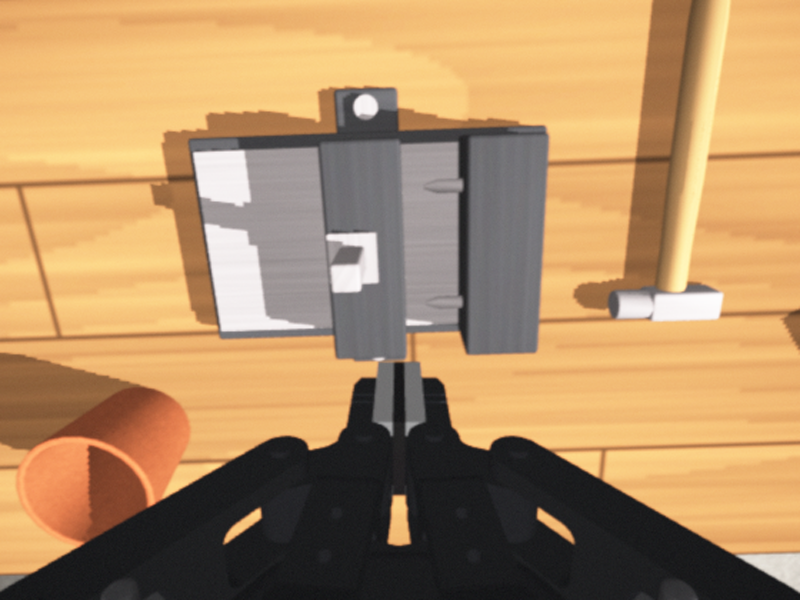

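```bash
python3 - <<'E'
from h import *
import pickle
P=pickle.load(open("w1.pkl","rb"))
def s(n,l,z):
    print(n)
    for p in l: print(p,onz(P,np.array(p)*.7,z).round(4))
s("lug",[(332,266),(364,262),(361,291),(332,293)],.139)
s("fix",[(466,136),(547,134),(537,352),(467,353)],.085)
s("sl",[(321,143),(401,140),(406,357),(336,358)],.085)
s("pinroot,tip",[(462,186),(462,302),(426,186),(430,302)],.058)
s("bed",[(192,150),(220,332)],.03)
E
```

```text
lug
(332, 266) [0.5749 0.1522 0.139 ]
(364, 262) [0.5732 0.1716 0.139 ]
(361, 291) [0.5913 0.1686 0.139 ]
(332, 293) [0.5919 0.1508 0.139 ]
fix
(466, 136) [0.5041 0.2392 0.085 ]
(547, 134) [0.5049 0.2924 0.085 ]
(537, 352) [0.6617 0.2932 0.085 ]
(467, 353) [0.6605 0.2404 0.085 ]
sl
(321, 143) [0.5047 0.1434 0.085 ]
(401, 140) [0.5049 0.1964 0.085 ]
(406, 357) [0.6621 0.1942 0.085 ]
(336, 358) [0.6609 0.1411 0.085 ]
pinroot,tip
(462, 186) [0.5391 0.2398 0.058 ]
(462, 302) [0.629  0.2399 0.058 ]
(426, 186) [0.5381 0.2135 0.058 ]
(430, 302) [0.628  0.2147 0.058 ]
bed
(192, 150) [0.5065 0.0347 0.03  ]
(220, 332) [0.6583 0.0335 0.03  ]
```

>>> {"method": "drive_tool", "body": {"plan": [{"translation": [0.5,0.7,-6],"angular": [0,0,0.035]},{"translation": [0.5,0.7,-12],"angular": [0,0,0.035]},{"translation": [0.5,0.7,-17.8],"angular": [0,0,0.035]},{"translation": [0.5,0.7,-17.8],"angular": [0,0,0.035]},{"translation": [0.5,-2.5,-17.8],"angular": [0,0,0.035]},{"translation": [0.5,-5.5,-17.8],"angular": [0,0,0.035]},{"translation": [0.5,-7.5,-17.8],"angular": [0,0,0.035]},{"translation": [0.5,-9.5,-17.8],"angular": [0,0,0.035]},{"translation": [0.5,-9.5,-17.8],"angular": [0,0,0.035]}]}}

```text
time_s: 2.52
position: [0.5841, 0.0982, 0.1036]
tcp_rot: [0.001, 1.0, -0.001, 0.001]
wrist_force: [0.8, -0.1, -0.8]
gripper_width: 0.002
```

>>> {"method": "drive_tool", "body": {"plan": [{"translation": [0,-0.7,0],"angular": [0,0,0]},{"translation": [0,-1.3,0],"angular": [0,0,0]},{"translation": [0,-1.6,0],"angular": [0,0,0]},{"translation": [0,-1.6,0],"angular": [0,0,0]}]}}

```text
time_s: 3.02
position: [0.5845, 0.0858, 0.1041]
tcp_rot: [-0.0, 1.0, 0.001, 0.001]
wrist_force: [-1.8, 10.5, 3.2]
gripper_width: 0.002
```

```bash
python3 - <<'E'
from h import *
print(get_obs()["wrist_force"])
cv2.imwrite("pics/t1.png",cv2.resize(grab_frame("top")[140:260,180:340],(800,600),interpolation=cv2.INTER_CUBIC))
E
```

```text
[-1.75339337 10.46904225  3.21706546]
```

View pics/t1.png

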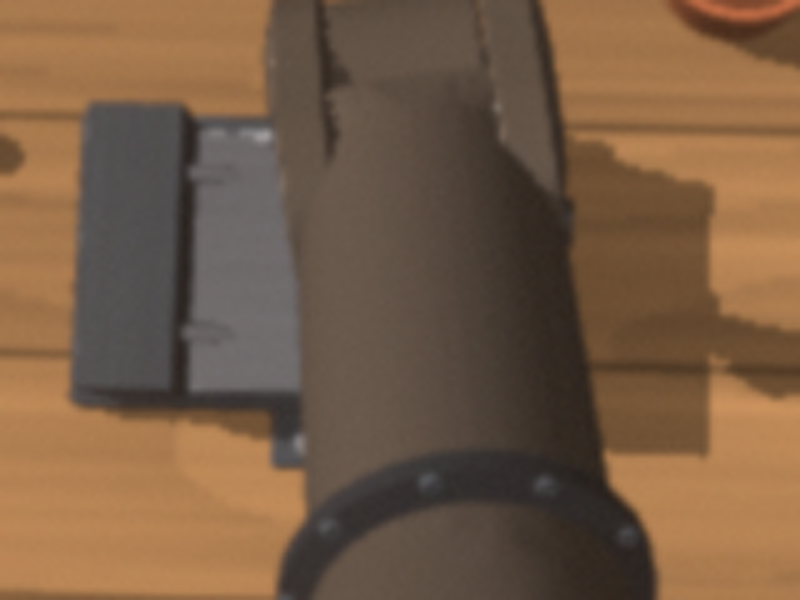

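>>> {"method": "drive_tool", "body": {"plan": [{"translation": [0,0.6,3],"angular": [0,0,0]},{"translation": [0,0,9],"angular": [0,0,0.05]},{"translation": [-2,-5,15],"angular": [0,0,0.1]},{"translation": [-5,-35,17.6],"angular": [0,0,0.1]},{"translation": [-5,-35,17.6],"angular": [0,0,0.1]},{"translation": [-5,-35,17.6],"angular": [0,0,0.1]},{"translation": [-5,-35,17.6],"angular": [0,0,0.1]},{"translation": [-5,-35,17.6],"angular": [0,0,0.1]},{"translation": [-5,-35,17.6],"angular": [0,0,0.1]},{"translation": [-5,-35,17.6],"angular": [0,0,0.1]}], "hand": 5, "squeeze": 50}}

```text
time_s: 4.32
position: [0.5342, -0.2644, 0.2798]
tcp_rot: [-0.05, 0.999, 0.001, 0.001]
wrist_force: [0.8, 0.8, 0.5]
gripper_width: 0.581
```

```bash
python3 - <<'E'
from h import *
import pickle
grab_frame("top")
P=camera_params("wrist"); im=grab_frame("wrist"); pickle.dump(P,open("w2.pkl","wb"))
o=get_obs();print(o["position"],o["tcp_rot"])
cv2.imwrite("pics/w2.png",cv2.resize(im,(800,600),interpolation=cv2.INTER_CUBIC))
E
```

```text
[ 0.53483078 -0.26255953  0.27978926] [-0.05118955  0.99868771  0.00119916  0.00102164]
```

View pics/w2.png

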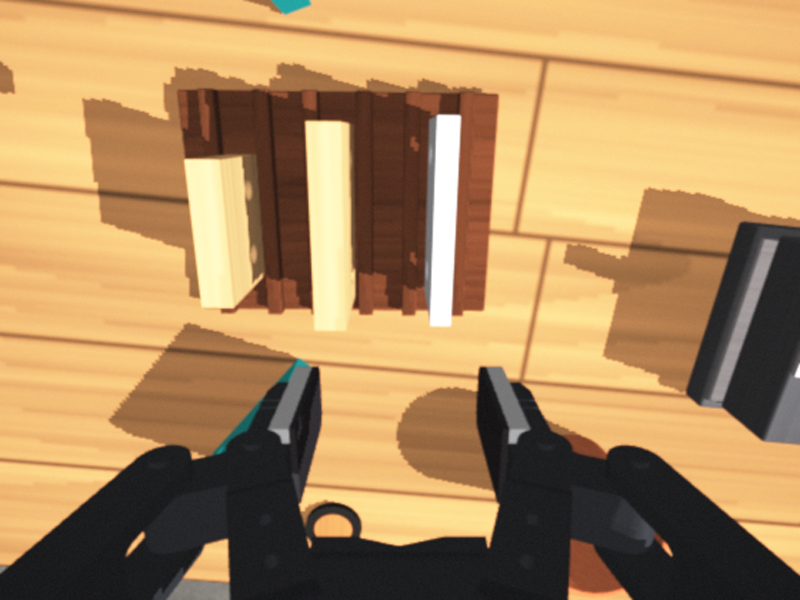

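```bash
python3 - <<'E'
from h import *
import pickle
P=pickle.load(open("w2.pkl","rb"))
for n,l in dict(alu=[(435,115),(461,115),(451,325),(430,325)],lin=[(306,121),(349,121),(346,330),(314,330)]).items():
    q=np.array([onz(P,np.array(p)*.7,.1) for p in l]); print(n,q.round(4)[:,:2],q.mean(0).round(4))
    d=(q[2]+q[3]-q[0]-q[1])/2; print(np.linalg.norm(d[:2]),np.arctan2(d[1],d[0]))
E
```

```text
alu [[ 0.4436 -0.2495]
 [ 0.442  -0.2335]
 [ 0.5815 -0.221 ]
 [ 0.583  -0.2358]] [ 0.5125 -0.2349  0.1   ]
0.14000312671652596 0.09364138328121685
lin [[ 0.4552 -0.329 ]
 [ 0.4525 -0.3024]
 [ 0.5927 -0.2947]
 [ 0.595  -0.3174]] [ 0.5238 -0.3109  0.1   ]
0.14032174504147163 0.06860832611856706
```

>>> {"method": "drive_tool", "body": {"plan": [{"translation": [-2.2,2.8,-4],"angular": [0,0,-0.008]},{"translation": [-2.2,2.8,-10],"angular": [0,0,-0.008]},{"translation": [-2.2,2.8,-15],"angular": [0,0,-0.008]},{"translation": [-2.2,2.8,-19],"angular": [0,0,-0.008]},{"translation": [-2.2,2.8,-20.2],"angular": [0,0,-0.008]},{"translation": [-2.2,2.8,-20.2],"angular": [0,0,-0.008]},{"translation": [-2.2,2.8,-20.2],"angular": [0,0,-0.008]}]}}

```text
time_s: 5.3
position: [0.5141, -0.2347, 0.0794]
tcp_rot: [-0.047, 0.999, 0.001, 0.002]
wrist_force: [0.2, 0.2, 0.8]
gripper_width: 0.587
```

>>> {"method": "drive_tool", "body": {"plan": [{"translation": [0,0,0],"angular": [0,0,0]},{"translation": [0,0,0],"angular": [0,0,0]},{"translation": [0,0,0],"angular": [0,0,0]},{"translation": [0,0,0],"angular": [0,0,0]},{"translation": [0,0,0],"angular": [0,0,0]},{"translation": [0,0,0],"angular": [0,0,0]}], "hand": 0, "squeeze": 60}}

```text
time_s: 6.05
position: [0.5149, -0.235, 0.0806]
tcp_rot: [-0.047, 0.999, 0.0, 0.003]
wrist_force: [-0.7, 0.3, 7.2]
gripper_width: 0.147
```

>>> {"method": "drive_tool", "body": {"plan": [{"translation": [0,0,3],"angular": [0,0,0]},{"translation": [0,0,8],"angular": [0,0,0]},{"translation": [0,0,14],"angular": [0,0,0]},{"translation": [2,5,18],"angular": [0,0,-0.03]},{"translation": [3,11,18],"angular": [0,0,-0.06]},{"translation": [4,17,18],"angular": [0,0,-0.094]},{"translation": [5,23,18],"angular": [0,0,-0.094]},{"translation": [6,29,18],"angular": [0,0,-0.094]},{"translation": [7,35,18],"angular": [0,0,-0.094]},{"translation": [7,40,18],"angular": [0,0,-0.094]}]}}

```text
time_s: 7.3
position: [0.5845, 0.1676, 0.2601]
tcp_rot: [-0.001, 1.0, 0.0, 0.003]
wrist_force: [0.1, -0.5, -3.4]
gripper_width: 0.149
```

>>> {"method": "drive_tool", "body": {"plan": [{"translation": [0,2.8,0],"angular": [0,0,0]},{"translation": [0,2.8,-2],"angular": [0,0,0]},{"translation": [0,2.8,-7],"angular": [0,0,0]},{"translation": [0,2.8,-12],"angular": [0,0,0]},{"translation": [0,2.8,-14],"angular": [0,0,0]},{"translation": [0,2.8,-14],"angular": [0,0,0]},{"translation": [0,2.8,-14],"angular": [0,0,0]}]}}

```text
time_s: 8.18
position: [0.5851, 0.1957, 0.1212]
tcp_rot: [-0.001, 1.0, 0.001, 0.003]
wrist_force: [0.4, -0.7, -4.5]
gripper_width: 0.15
```

```bash
python3 - <<'E'
from h import *
import pickle
P=camera_params("wrist"); im=grab_frame("wrist"); pickle.dump(P,open("w3.pkl","wb"))
o=get_obs();print(o["position"],o["tcp_rot"],o["wrist_force"])
cv2.imwrite("pics/w3.png",cv2.resize(im,(800,600),interpolation=cv2.INTER_CUBIC))
E
```

```text
[0.58539394 0.19584082 0.12155901] [-9.17917024e-04  9.99991724e-01  7.61428027e-04  3.88965884e-03] [-0.04215219 -0.06716728 -4.8171614 ]
```

View pics/w3.png

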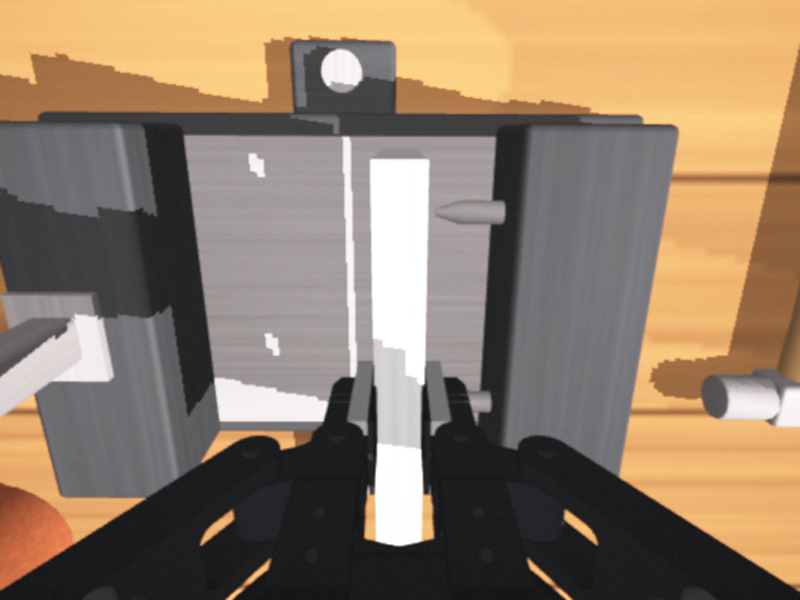

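```bash
python3 - <<'E'
from h import *
import pickle
P=pickle.load(open("w3.pkl","rb"))
for n,p,z in [("end",(370,159),.141),("end",(428,159),.141),("pl2",(424,545),.141),("pl2b",(376,545),.141),("endbot",(380,151),.056),("pin root",(504,212),.058),("tip",(436,212),.058),("pin2",(489,402),.058),("fixc",(527,127),.085),("fixc",(676,127),.085),("bed near",(186,136),.03),("bed far",(218,422),.03),("jawface base",(186,136),.03),("jawtop near",(125,126),.085)]:
    print(n,onz(P,np.array(p)*.7,z).round(4))
E
```

```text
end [0.5128 0.1885 0.141 ]
end [0.5128 0.2026 0.141 ]
pl2 [0.6313 0.2037 0.141 ]
pl2b [0.6314 0.1884 0.141 ]
endbot [0.5141 0.1879 0.056 ]
pin root [0.5386 0.2398 0.058 ]
tip [0.5387 0.2112 0.058 ]
pin2 [0.6293 0.2388 0.058 ]
fixc [0.505  0.2399 0.085 ]
fixc [0.505  0.2915 0.085 ]
bed near [0.5086 0.0988 0.03  ]
bed far [0.6587 0.0963 0.03  ]
jawface base [0.5086 0.0988 0.03  ]
jawtop near [0.5048 0.1009 0.085 ]
```

>>> {"method": "drive_tool", "body": {"plan": [{"translation": [0.1,-0.3,-1],"angular": [0,0,0]},{"translation": [0.1,-0.3,-2],"angular": [0,0,0]},{"translation": [0.1,-0.3,-2.4],"angular": [0,0,0]},{"translation": [0.1,-0.3,-2.6],"angular": [0,0,0]},{"translation": [0.1,-0.3,-2.6],"angular": [0,0,0]}]}}

```text
time_s: 8.85
position: [0.5863, 0.1929, 0.0957]
tcp_rot: [-0.001, 1.0, 0.001, 0.004]
wrist_force: [-1.9, -0.7, -1.4]
gripper_width: 0.149
```

>>> {"method": "drive_tool", "body": {"plan": [{"translation": [0,0,0],"angular": [0,0,0]},{"translation": [0,0,0],"angular": [0,0,0]},{"translation": [0,0,0],"angular": [0,0,0]},{"translation": [0,0,0],"angular": [0,0,0]}], "hand": 3.4}}

```text
time_s: 9.35
position: [0.5865, 0.1929, 0.0958]
tcp_rot: [-0.001, 1.0, 0.001, 0.004]
wrist_force: [-0.2, 0.3, 0.6]
gripper_width: 0.396
```

>>> {"method": "drive_tool", "body": {"plan": [{"translation": [0,0,1],"angular": [0,0,0]},{"translation": [0,0,3],"angular": [0,0,0]},{"translation": [0,0,7],"angular": [0,0,0]},{"translation": [0,0,13],"angular": [0,0,0]},{"translation": [-1,-5,18],"angular": [0,0,0.03]},{"translation": [-2,-11,18],"angular": [0,0,0.06]},{"translation": [-3,-17,18],"angular": [0,0,0.075]},{"translation": [-4,-23,18],"angular": [0,0,0.075]},{"translation": [-5,-29,18],"angular": [0,0,0.075]},{"translation": [-6,-35,18],"angular": [0,0,0.075]}]}}

```text
time_s: 10.6
position: [0.5259, -0.1591, 0.2769]
tcp_rot: [-0.038, 0.999, 0.001, 0.005]
wrist_force: [2.0, -0.1, -0.2]
gripper_width: 0.396
```

>>> {"method": "drive_tool", "body": {"plan": [{"translation": [-0.2,-6,0],"angular": [0,0.01,0]},{"translation": [-0.2,-12,0],"angular": [0,0.01,0]},{"translation": [-0.2,-15.2,-2],"angular": [0,0.01,0]},{"translation": [-0.2,-15.2,-7],"angular": [0,0.01,0]},{"translation": [-0.2,-15.2,-12],"angular": [0,0.01,0]},{"translation": [-0.2,-15.2,-17],"angular": [0,0.01,0]},{"translation": [-0.2,-15.2,-19.9],"angular": [0,0.01,0]},{"translation": [-0.2,-15.2,-19.9],"angular": [0,0.01,0]},{"translation": [-0.2,-15.2,-19.9],"angular": [0,0.01,0]}], "hand": 5}}

```text
time_s: 11.72
position: [0.5248, -0.3117, 0.0795]
tcp_rot: [-0.038, 0.999, 0.001, 0.001]
wrist_force: [0.0, 1.1, -0.1]
gripper_width: 0.584
```

>>> {"method": "drive_tool", "body": {"plan": [{"translation": [0,0,0],"angular": [0,0,0]},{"translation": [0,0,0],"angular": [0,0,0]},{"translation": [0,0,0],"angular": [0,0,0]},{"translation": [0,0,0],"angular": [0,0,0]},{"translation": [0,0,0],"angular": [0,0,0]}], "hand": 0.5, "squeeze": 60}}

```text
time_s: 12.35
position: [0.526, -0.3124, 0.0816]
tcp_rot: [-0.038, 0.999, -0.0, 0.002]
wrist_force: [-1.0, 0.7, 8.7]
gripper_width: 0.242
```

>>> {"method": "drive_tool", "body": {"plan": [{"translation": [0,0,3],"angular": [0,0,0]},{"translation": [0,0,8],"angular": [0,0,0]},{"translation": [0,0,14],"angular": [0,0,0]},{"translation": [1,5,18],"angular": [0,0,-0.03]},{"translation": [2,11,18],"angular": [0,0,-0.06]},{"translation": [3,17,18],"angular": [0,0,-0.075]},{"translation": [4,23,18],"angular": [0,0,-0.075]},{"translation": [5,29,18],"angular": [0,0,-0.075]},{"translation": [5.9,35,18],"angular": [0,0,-0.075]},{"translation": [5.9,40,18],"angular": [0,0,-0.075]}]}}

```text
time_s: 13.6
position: [0.5851, 0.0905, 0.2622]
tcp_rot: [-0.002, 1.0, 0.0, 0.003]
wrist_force: [0.1, -0.3, -1.5]
gripper_width: 0.244
```

>>> {"method": "drive_tool", "body": {"plan": [{"translation": [0,4,0],"angular": [0,0,0]},{"translation": [0,5.2,0],"angular": [0,0,0]},{"translation": [0,5.2,-4],"angular": [0,0,0]},{"translation": [0,5.2,-9],"angular": [0,0,0]},{"translation": [0,5.2,-13],"angular": [0,0,0]},{"translation": [0,5.2,-14],"angular": [0,0,0]},{"translation": [0,5.2,-14],"angular": [0,0,0]}]}}

```text
time_s: 14.48
position: [0.5855, 0.1419, 0.1229]
tcp_rot: [-0.001, 1.0, -0.0, 0.003]
wrist_force: [-0.2, 0.0, -0.7]
gripper_width: 0.24
```

```bash
python3 - <<'E'
from h import *
import pickle
P=camera_params("wrist"); im=grab_frame("wrist"); pickle.dump(P,open("w4.pkl","wb"))
o=get_obs();print(o["position"],o["tcp_rot"],o["wrist_force"])
cv2.imwrite("pics/w4.png",cv2.resize(im,(800,600),interpolation=cv2.INTER_CUBIC))
E
```

```text
[0.58617033 0.14226088 0.12377347] [-1.25453175e-03  9.99992495e-01  2.98437357e-04  3.65323204e-03] [-0.39962255 -0.47532436 -0.97766058]
```

View pics/w4.png

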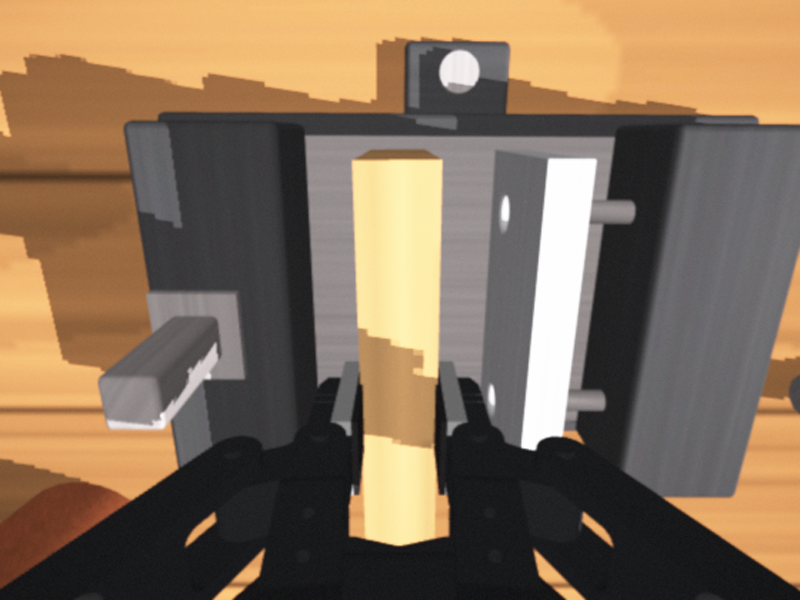

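The liner hangs over the bed. The aluminium stands upright and straight, its near end at (546..597,158) and its holes at (505,213) and (491,398), level with the pins.

```bash
python3 - <<'E'
from h import *
import pickle
P=pickle.load(open("w4.pkl","rb"))
for n,p,z in [("linL",(353,159),.142),("linR",(442,159),.142),("aluL",(546,158),.115),("aluR",(597,158),.115),("aluR far",(566,428),.115),("aluL far",(523,445),.115),("pin1",(634,211),.058),("pin2",(604,400),.058)]:
    print(n,onz(P,np.array(p)*.7,z).round(4))
E
```

```text
linL [0.5133 0.1306 0.142 ]
linR [0.5133 0.1523 0.142 ]
aluL [0.5143 0.1854 0.115 ]
aluR [0.5143 0.2005 0.115 ]
aluR far [0.607  0.2014 0.115 ]
aluL far [0.6141 0.1866 0.115 ]
pin1 [0.5386 0.2412 0.058 ]
pin2 [0.6293 0.2405 0.058 ]
```

>>> {"method": "drive_tool", "body": {"plan": [{"translation": [0.05,-0.1,-1],"angular": [0,0,0]},{"translation": [0.05,-0.1,-2],"angular": [0,0,0]},{"translation": [0.05,-0.1,-2.5],"angular": [0,0,0]},{"translation": [0.05,-0.1,-2.75],"angular": [0,0,0]},{"translation": [0.05,-0.1,-2.75],"angular": [0,0,0]}]}}

```text
time_s: 15.15
position: [0.5864, 0.1412, 0.0966]
tcp_rot: [-0.001, 1.0, 0.0, 0.003]
wrist_force: [-3.5, -0.0, 3.8]
gripper_width: 0.239
```

>>> {"method": "drive_tool", "body": {"plan": [{"translation": [0,0,0],"angular": [0,0,0]},{"translation": [0,0,0],"angular": [0,0,0]},{"translation": [0,0,0],"angular": [0,0,0]},{"translation": [0,0,0],"angular": [0,0,0]},{"translation": [0,0,1],"angular": [0,0,0]},{"translation": [0,0,3],"angular": [0,0,0]},{"translation": [0,0,7],"angular": [0,0,0]},{"translation": [0,0,13],"angular": [0,0,0]},{"translation": [0,0,18],"angular": [0,0,0]},{"translation": [0,-6,18],"angular": [0,0,0]}], "hand": 3.6}}

```text
time_s: 16.4
position: [0.5885, 0.0866, 0.2818]
tcp_rot: [-0.006, 1.0, 0.003, 0.008]
wrist_force: [1.2, -1.4, -0.8]
gripper_width: 0.421
```

>>> {"method": "drive_tool", "body": {"plan": [{"translation": [-0.2,-5.1,0],"angular": [0,0,0]},{"translation": [-0.2,-5.1,0],"angular": [0,0,0]},{"translation": [-0.2,-5.1,0],"angular": [0,0,0]},{"translation": [-0.2,-5.1,0],"angular": [0,0,0]}], "hand": 0}}

```text
time_s: 16.9
position: [0.5864, 0.0372, 0.2817]
tcp_rot: [-0.007, 1.0, 0.003, 0.007]
wrist_force: [-0.2, 0.8, -0.9]
gripper_width: -0.006
```

```bash
python3 - <<'E'
from h import *
import pickle
P=camera_params("wrist"); im=grab_frame("wrist"); pickle.dump(P,open("w5.pkl","wb"))
o=get_obs();print(o["position"],o["tcp_rot"],o["wrist_force"])
cv2.imwrite("pics/w5.png",cv2.resize(im,(800,600),interpolation=cv2.INTER_CUBIC))
E
```

```text
[0.58644102 0.03713218 0.2816358 ] [-0.0068603   0.99994512  0.00291481  0.00736247] [ 0.0836981   0.36283797 -0.15605197]
```

View pics/w5.png

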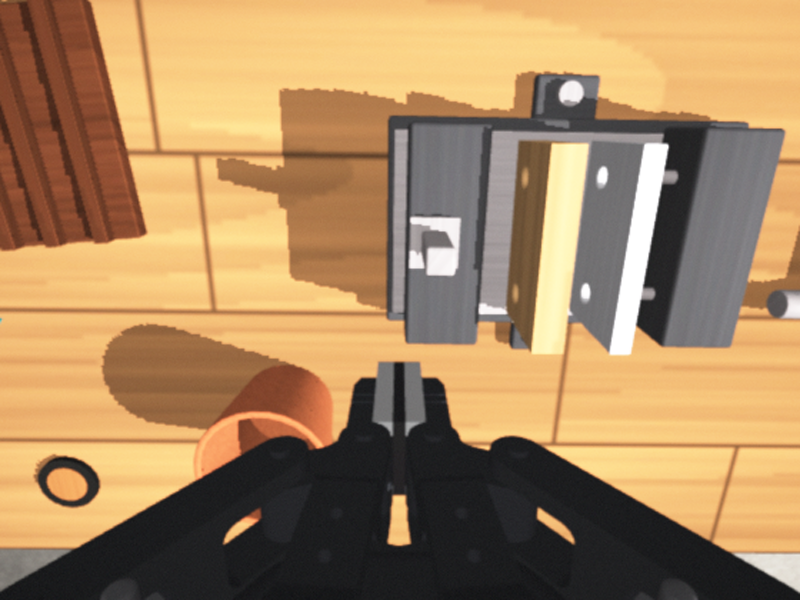

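Both plates stand upright, parallel and level along x (ends at row 143). The jaw is still wide open, and the closed fingers are behind the lug.

>>> {"method": "drive_tool", "body": {"plan": [{"translation": [-0.25,-0.8,0],"angular": [0,0.014,-0.014]},{"translation": [-0.25,-0.8,-4],"angular": [0,0.014,-0.014]},{"translation": [-0.25,-0.8,-9],"angular": [0,0.014,-0.014]},{"translation": [-0.25,-0.8,-14],"angular": [0,0.014,-0.014]},{"translation": [-0.25,-0.8,-17.6],"angular": [0,0.014,-0.014]},{"translation": [-0.25,-0.8,-17.6],"angular": [0,0.014,-0.014]},{"translation": [-0.25,-0.8,-17.6],"angular": [0,0.014,-0.014]}]}}

```text
time_s: 17.82
position: [0.5849, 0.0291, 0.1069]
tcp_rot: [0.0, 1.0, 0.003, 0.001]
wrist_force: [0.1, 0.1, -0.4]
gripper_width: -0.0
```

>>> {"method": "drive_tool", "body": {"plan": [{"translation": [0,0.6,0],"angular": [0,0,0]},{"translation": [0,1.1,0],"angular": [0,0,0]},{"translation": [0,1.5,0],"angular": [0,0,0]},{"translation": [0,1.9,0],"angular": [0,0,0]},{"translation": [0,2.3,0],"angular": [0,0,0]},{"translation": [0,2.7,0],"angular": [0,0,0]},{"translation": [0,3.1,0],"angular": [0,0,0]},{"translation": [0,3.5,0],"angular": [0,0,0]},{"translation": [0,3.9,0],"angular": [0,0,0]},{"translation": [0,4.3,0],"angular": [0,0,0]}]}}

```text
time_s: 19.08
position: [0.585, 0.0723, 0.1069]
tcp_rot: [0.0, 1.0, 0.003, 0.001]
wrist_force: [2.6, -3.3, 1.4]
gripper_width: 0.002
```

>>> {"method": "drive_tool", "body": {"plan": [{"translation": [0,0.4,0],"angular": [0,0,0]},{"translation": [0,0.8,0],"angular": [0,0,0]},{"translation": [0,1.2,0],"angular": [0,0,0]},{"translation": [0,1.6,0],"angular": [0,0,0]},{"translation": [0,2,0],"angular": [0,0,0]},{"translation": [0,2.4,0],"angular": [0,0,0]},{"translation": [0,2.8,0],"angular": [0,0,0]},{"translation": [0,3.1,0],"angular": [0,0,0]}]}}

```text
time_s: 20.08
position: [0.585, 0.1036, 0.107]
tcp_rot: [0.0, 1.0, 0.003, 0.001]
wrist_force: [3.3, -3.0, 1.0]
gripper_width: -0.004
```

>>> {"method": "drive_tool", "body": {"plan": [{"translation": [0,0.3,0],"angular": [0,0,0]},{"translation": [0,0.6,0],"angular": [0,0,0]},{"translation": [0,0.9,0],"angular": [0,0,0]},{"translation": [0,1.1,0],"angular": [0,0,0]}]}}

```text
time_s: 20.58
position: [0.5851, 0.1136, 0.107]
tcp_rot: [0.001, 1.0, 0.002, 0.001]
wrist_force: [3.1, -6.8, 1.8]
gripper_width: 0.003
```

```bash
python3 - <<'E'
from h import *
im=grab_frame("wrist")
print(get_obs()["wrist_force"])
cv2.imwrite("pics/w6.png",cv2.resize(im,(800,600),interpolation=cv2.INTER_CUBIC))
E
```

```text
[ 3.59154864 -6.36849123  1.82382045]
```

View pics/w6.png

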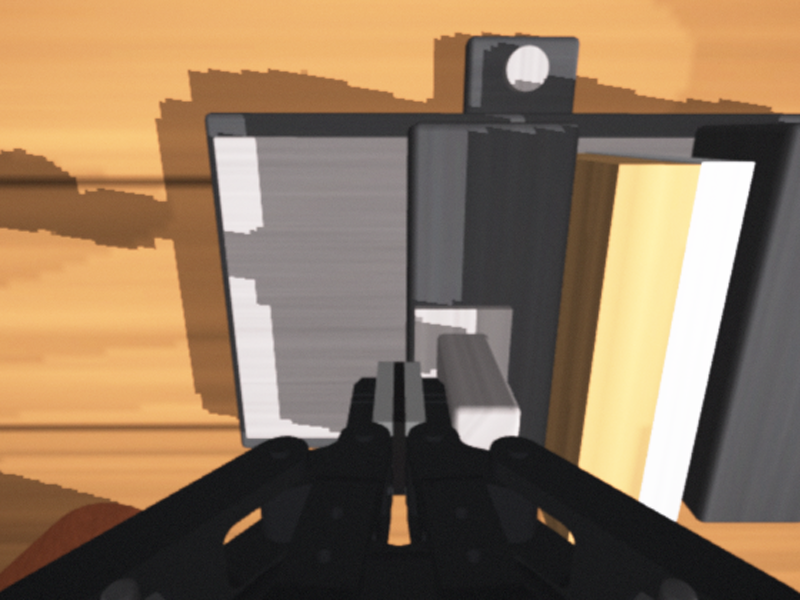

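The stack is together, upright and square to the jaw. Next is the threading.

>>> {"method": "drive_tool", "body": {"plan": [{"translation": [0,0.3,0],"angular": [0,0,0]},{"translation": [0,0.6,0],"angular": [0,0,0]},{"translation": [0,0.9,0],"angular": [0,0,0]},{"translation": [0,1.2,0],"angular": [0,0,0]},{"translation": [0,1.5,0],"angular": [0,0,0]},{"translation": [0,1.8,0],"angular": [0,0,0]}]}}

```text
time_s: 21.38
position: [0.5852, 0.1307, 0.107]
tcp_rot: [0.001, 1.0, 0.002, 0.001]
wrist_force: [2.4, -7.6, 2.9]
gripper_width: 0.0
```

>>> {"method": "drive_tool", "body": {"plan": [{"translation": [0,0.3,0],"angular": [0,0,0]},{"translation": [0,0.6,0],"angular": [0,0,0]},{"translation": [0,0.9,0],"angular": [0,0,0]},{"translation": [0,1.2,0],"angular": [0,0,0]}]}}

```text
time_s: 21.88
position: [0.5851, 0.1414, 0.107]
tcp_rot: [0.002, 1.0, 0.001, 0.001]
wrist_force: [2.1, -7.4, 1.9]
gripper_width: -0.0
```

>>> {"method": "drive_tool", "body": {"plan": [{"translation": [0,0.3,0],"angular": [0,0,0]},{"translation": [0,0.6,0],"angular": [0,0,0]},{"translation": [0,0.8,0],"angular": [0,0,0]},{"translation": [0,0.8,0],"angular": [0,0,0]}]}}

```text
time_s: 22.38
position: [0.5851, 0.1442, 0.107]
tcp_rot: [0.004, 1.0, -0.002, 0.0]
wrist_force: [0.9, -17.4, 6.1]
gripper_width: -0.003
```

>>> {"method": "drive_tool", "body": {"plan": [{"translation": [0,0.6,0],"angular": [0,0,0]},{"translation": [0,0.8,0],"angular": [0,0,0]},{"translation": [0,0.8,0],"angular": [0,0,0]}]}}

```text
time_s: 22.75
position: [0.5849, 0.1442, 0.1071]
tcp_rot: [0.007, 1.0, -0.006, -0.0]
wrist_force: [-0.1, -26.0, 9.7]
gripper_width: -0.001
```

>>> {"method": "drive_tool", "body": {"plan": [{"translation": [0,-0.5,0],"angular": [0,0,0]},{"translation": [0,-1.5,0],"angular": [0,0,0]},{"translation": [0,-2,4],"angular": [0,0,0]},{"translation": [0,-2,10],"angular": [0,0,0]},{"translation": [0,-2,16],"angular": [0,0,0]},{"translation": [0,2,18],"angular": [0,0,0]},{"translation": [0,4,18],"angular": [0,0,0]},{"translation": [0,4,18],"angular": [0,0,0]},{"translation": [0,4,18],"angular": [0,0,0]}]}}

```text
time_s: 23.88
position: [0.5843, 0.1829, 0.2855]
tcp_rot: [0.007, 1.0, -0.007, -0.002]
wrist_force: [-0.5, -0.3, 0.5]
gripper_width: 0.001
```

```bash
python3 - <<'E'
from h import *
import pickle
P=camera_params("wrist"); im=grab_frame("wrist"); pickle.dump(P,open("w7.pkl","wb"))
print(get_obs()["position"])
cv2.imwrite("pics/w7.png",cv2.resize(im,(800,600),interpolation=cv2.INTER_CUBIC))
E
```

```text
[0.5845118  0.18257518 0.28576197]
```

View pics/w7.png

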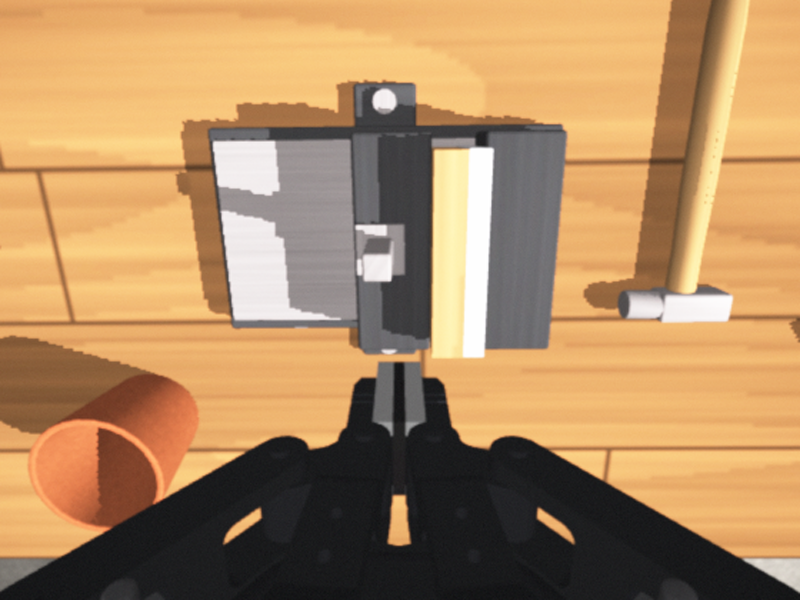

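```bash
python3 - <<'E'
from h import *
import pickle
P=pickle.load(open("w7.pkl","rb"))
for n,p,z in [("jaw",(431,138),.085),("jawfar",(430,347),.085),("fix",(488,133),.085),("linL",(432,149),.115),("mid",(469,149),.115),("aluR",(493,149),.115),("linL far",(432,357),.115),("aluR far",(484,357),.115),("lug",(378,266),.139)]:
    print(n,onz(P,np.array(p)*.7,z).round(4))
E
```

```text
jaw [0.5082 0.2027 0.085 ]
jawfar [0.6605 0.2028 0.085 ]
fix [0.5056 0.2407 0.085 ]
linL [0.5146 0.2019 0.115 ]
mid [0.5149 0.2246 0.115 ]
aluR [0.5151 0.2393 0.115 ]
linL far [0.6547 0.2027 0.115 ]
aluR far [0.655  0.2391 0.115 ]
lug [0.5822 0.1681 0.139 ]
```

Liner back is at y 0.202–0.203, aluminium front at 0.239 (the fixed face), and the jaw face at 0.2027. That is a gap of about 36–38 mm, flush and closed, so I'm handing in.

```bash
python3 -c "
from bench import *
print(job_done())"
```

```text
the job is handed in; nothing more can be done
None
```

I fitted the vise's jaw facing and handed the job in at about 24 s of the 72 s limit.

- **Opening:** I pushed the lug until the jaw reached its stop, with a measured gap of about 140 mm.
- **Plates:** I stood the aluminium plate on the bed clear of the pins, then the liner behind it, and let go of each. Both stood upright and in line with the pins.
- **Closing:** I pushed the jaw by its lug only, so both plates went over the pins. It stopped where I expected, with a peak push of about 26 N.

**Last checks:** With the robot clear, the wrist camera put the aluminium's front at y = 0.239, on the fixed face (0.2395 to 0.241). The liner's back is at 0.202–0.203 and the jaw's face at 0.203. That makes the gap about 36–38 mm against the nominal 36, which agrees within the roughly 2 mm camera accuracy. No check failed.

I did not touch the spare liner, flower pot, hammer or turquoise look-alikes. The pot and hammer were in the last picture; I took no final picture of the rest.

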